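# Turn the drained spot plate over onto the retort stand's base

## Task

The plastic spot plate was left wells-down on the bench to drain, just in front of the retort stand. Take the cranked lifter from its rest, slide its blade under the plate's free edge with a light touch, and with it tip the plate up and over onto the stand's blue base, so that it lies flat there with the wells facing up. Keep the gripper off the clean plate, leave the other things where they are, and lay the lifter back on its rest.

Things in the scene. Friction and masses are not known exactly. Their poses are not given: they have to be found in the camera images.
- lifter: Cranked lifter, 120 g. Origin: middle of the grip, on the axis of the black handle, a straight bar 14 mm wide (y), 18 mm high (z), from x = -60 to +48 mm; x runs along it to the blade. It starts level in the rest, origin 69 mm above the bench. A soft steel neck leads from the handle's front end down to the blade.
- rest: White instrument rest, fixed on the bench: base 110 x 60 x 5 mm with two upright cheeks, 6 mm thick, at x = -39 and +39 mm, each with a notch 24 mm wide open at the top, floor 60 mm and prong tops 78 mm above the bench. The handle lies in both notches along x, blade overhanging at +x, its axis 69 mm above the rest's origin (centre of underside).
- spot_plate: White plastic spot plate, about 60 g. As it starts, wells down: a block 48 (x) x 80 (y) mm, 3.5 mm high, with six wells, stands on the bench; on it, centred, the plain slab 62 (x) x 94 (y) mm, 6 mm thick. Origin: centre of the well face (at the start on the bench); z points from the wells to the plain back, so up at the start, down once turned over.
- plate_edge (a point): Middle of the plate's free edge (the slab's lower edge at its -x side, towards the robot). Here and all round, a 7 mm wide margin of the slab overhangs the bench with a 3.5 mm gap under it, where the blade goes in. The opposite edge lies 2 to 15 mm from the stand's base, roughly parallel to it, and comes to rest against it when pushed.
- stand: Retort stand, fixed: blue base 210 (x) x 140 (y) mm, 8 mm thick, flat on the bench, and an upright 12 mm steel rod, 440 mm tall, at x = 185 mm. Origin: at bench height, middle of the base's front edge, which faces the robot and the spot plate; x points from there over the base to the rod; the base spans x = 0 to 210, y = -70 to +70 mm.
- table: The tiled bench top; its surface is at height 0 everywhere.
- reagent_bottle: Brown glass bottle, 68 mm wide, 130 mm tall, loose: leave alone. Origin: centre of its underside.
- beaker: Glass beaker, 72 mm wide, 92 mm tall, loose: leave alone. Origin: centre of its underside.
- burner: Gas burner, round dark foot 80 mm wide, brass tube, 122 mm tall, loose: leave alone. Origin: centre of its underside.
- neck_root (a point): Where the soft steel neck leaves the lifter's handle, 48 mm ahead of and 5 mm below its origin. It leads down to a flat blade, 70 x 40 x 1.6 mm; straight, the middle of its tip's underside would be 130 mm ahead of and 45 mm below the origin. Use has bent it here, up or down by up to 0.18 rad (not measured): the tip is up to 15 mm off. More than 6 N on the tip may bend it further.
Not all that is in view belongs to the job. What is shaped like the rest but purple is not meant. Of the things that look like the lifter, the smaller one is meant.

How it is judged:
By the outcome, as a careful person would: the job done as asked, in the order asked, and still so for the second after the job is handed in, with the robot touching nothing.
It also fails if it takes over 72 s, if anything falls off the work surface, if the arm or the gripper's body presses on something with over 40 N, if the wrist force passes 120 N, or if a joint passes its speed limit or range.

## Robot

A 6-joint arm with a two-finger parallel gripper is mounted at the origin on the work surface. World frame = base frame: x ahead of the robot, y to its left, z up, the work surface at z = 0. Lengths are in m, angles in rad, forces in N, time in s.
With the tool pointing down it reaches from about 0.35 to 0.875 m from the base axis. Payload 4.2 kg.
Tool frame: the origin (TCP) lies at the very end of the fingers, on their centre line; the grasp point (between the pads) lies 19 mm behind it; z points along the fingers, x is the direction in which the jaws open and shut, and the axes are right-handed (so a half turn about z gives the same grasp; the last joint's range is limited). The gripper opens to 87 mm and grips with 3 to 60 N. Pads are 19 mm wide; open, the fingers measure 117 mm over their backs; the gripper's body (75 mm by 190 mm) begins 51 mm behind the grasp point.
Start: joints at [-0.888, 0.385, 0.008, 0, -1.194, -0.259], TCP at [0.257, -0.57, 0.223] pointing down, gripper open.
Joint ranges: [-3.14, 3.14], [-1.21, 2.06], [-1.07, 1.41], [-3.16, 2.05], [-2.99, -0.16], [-3.1, 3.1]. Speed limits (rad/s): [2.79, 2.79, 3.14, 3.14, 3.14, 3.14].

## Interface

Orientations are given as a rotation vector (axis times angle).
In Python, from cell import manip, jaws, imaging, order gives the robot as it stands. Calls block until the motion is done:
- manip.move_to(position, orientation): joint-space move of the TCP to a pose.
- manip.move_straight(position, orientation=None, rate=0.15): straight line of the TCP; orientation=None keeps the orientation; rate is the mean speed in m/s.
- manip.movej(angles): joint-space move.
- jaws.move_gripper(opening, grasp_force=None): finger opening in m; grasp_force is the grip in N (None keeps the last); returns when the fingers have stopped.
- manip.pause(seconds).
- manip.solve_ik(position, orientation): joint angles nearest the present ones, or None.
- manip.sense(): the state.
- imaging.camera(name): name is "side" or "top"; returns a dict with "img" (400x640x3 uint8, blue, green, red), "depth" (400x640 float32, m along the optical axis (not along the pixel's ray), 0 where there is no reading), "mtx" (3x3 intrinsics, pixels), "extrinsics" (4x4, takes a point from world to camera coordinates). Camera axes: x right, y down, z forward; pixel columns grow to the right and rows downward; lengths in m; the calibration is good to about 2 mm. A picture is of the moment at which its call begins.
A pose or a line that the arm cannot do raises manip.Unreachable and nothing moves.
- order.finish_job(): hands the job in, once; it reports no verdict.
The state is a dict: "clock": time; "q": joint angles; "qd": joint speeds; "joint_torque": joint torques, N m; "tcp_pos": TCP position; "tool_rot": TCP orientation; "ft_force": force on the tool from outside, world axes, zero at the start; "ft_torque": the same for the moment, N m; "gripper_width": finger opening in m.
Only numpy, scipy, OpenCV 4.12 (cv2) and the standard library are available. Lean on these libraries where they do the work, as an engineer would, in place of code of your own. Each camera call takes 0.05 s, during which the arm holds its last target.

## Working session

There is one attempt and no reset: what is moved stays moved. The work goes in short steps, each a Python script; the robot and the scene stay as the last script left them, time stands still between calls to the robot, and variables do not carry over. Pictures are saved under pics/ and viewed, and the job is handed in when it is done.

```bash
ls -la; mkdir -p pics
python3 - <<'E'
from cell import manip, jaws, imaging, order
import cv2,numpy as np
s=manip.sense();print(s['clock'],s['tcp_pos'],s['tool_rot'],s['ft_force'])
for n in('top','side'):
    c=imaging.camera(n);cv2.imwrite(f'pics/{n}0.png',c['img']);np.savez(f'{n}0.npz',**c)
    E=c['extrinsics'];print(n,c['mtx'],E,-E[:3,:3].T@E[:3,3])
E
```

```text
total 12
drwxr-xr-x  3 agent agent 4096 Dec  6 08:10 .
drwxr-xr-x 23 root  root  4096 Dec  6 08:10 ..
drwxr-xr-x  2 agent agent 4096 Dec  6 08:10 pics
0.0 [ 0.2567773  -0.56915925  0.22146199] [-1.70381096e+00 -2.63721307e+00 -1.74912402e-03] [-0.45385358  0.27578062 -0.30480151]
top [[442.11281147   0.         320.60299212]
 [  0.         442.11281147 206.97026262]
 [  0.           0.           1.        ]] [[ 1.77634116e-03 -9.99990198e-01 -4.05566364e-03 -6.44092126e-02]
 [-9.77667524e-01 -8.84358770e-04 -2.10155731e-01  4.63709641e-01]
 [ 2.10150084e-01  4.33839890e-03 -9.77659511e-01  1.25774530e+00]
 [ 0.00000000e+00  0.00000000e+00  0.00000000e+00  1.00000000e+00]] [ 0.18915299 -0.0694551   1.32683667]
side [[419.16338588   0.         318.71994217]
 [  0.         419.16338588 202.31299048]
 [  0.           0.           1.        ]] [[-0.67914457 -0.73398805 -0.00491836  0.29863869]
 [-0.52561571  0.49099708 -0.69473016  0.34262778]
 [ 0.51233854 -0.46923705 -0.71925365  1.00274779]
 [ 0.          0.          0.          1.        ]] [-0.13083694  0.52149441  0.96073267]
```

View pics/top0.png

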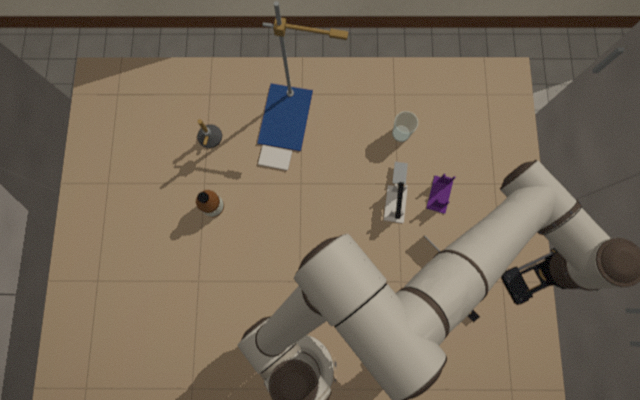

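View pics/side0.png

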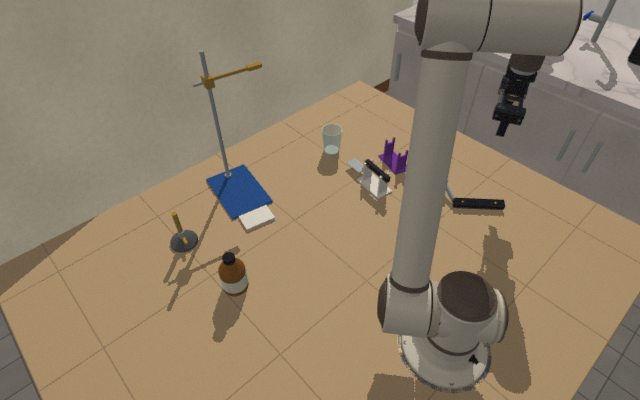

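The top view shows the blue base at (285,118), the white plate at (275,157), the white rest with the small lifter at (398,195), and the purple rest at (440,194). In the side view a second lifter-like tool lies on the bench at (480,203). I take the one in the white rest at top (400,200) to be the lifter. I'll confirm that in a crop.

Run:
```python
import cv2,numpy as np
a=cv2.imread('pics/top0.png');b=cv2.imread('pics/side0.png')
A=cv2.resize(a[150:235,360:480],None,fx=5,fy=5,interpolation=3)[:, :600]
B=cv2.resize(b[120:220,330:520],None,fx=4,fy=4,interpolation=3)
C=cv2.resize(a[70:180,240:340],None,fx=5,fy=5,interpolation=3)
D=cv2.resize(b[160:240,195:285],None,fx=6,fy=6,interpolation=3)
cv2.imwrite('pics/c1.png',A);cv2.imwrite('pics/c2.png',B);cv2.imwrite('pics/c3.png',C);cv2.imwrite('pics/c4.png',D)
```

```text
(no output)
```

View pics/c1.png

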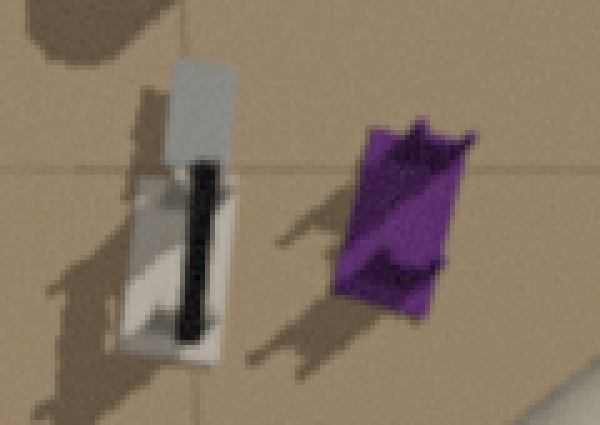

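View pics/c2.png

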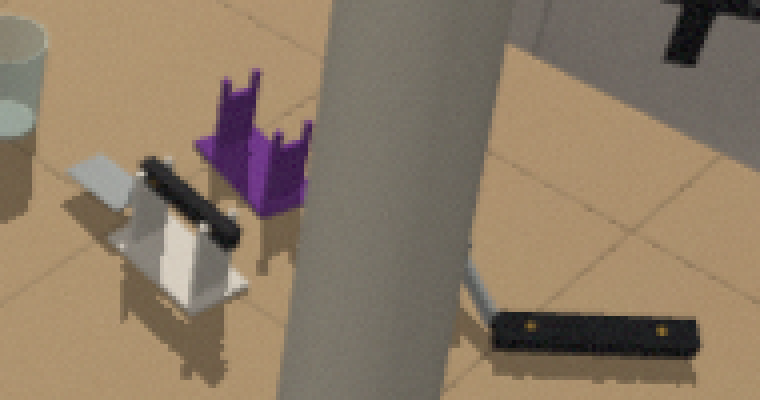

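View pics/c3.png

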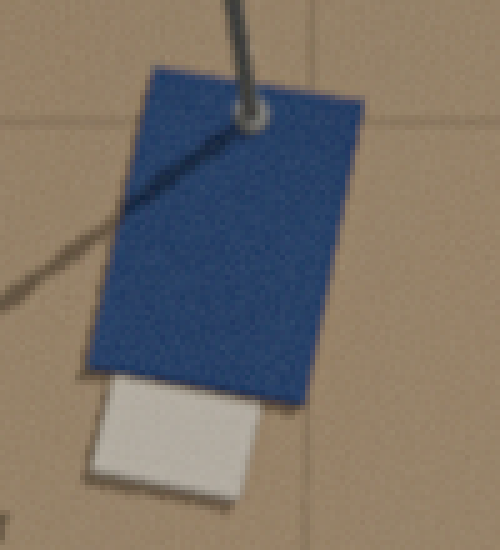

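View pics/c4.png

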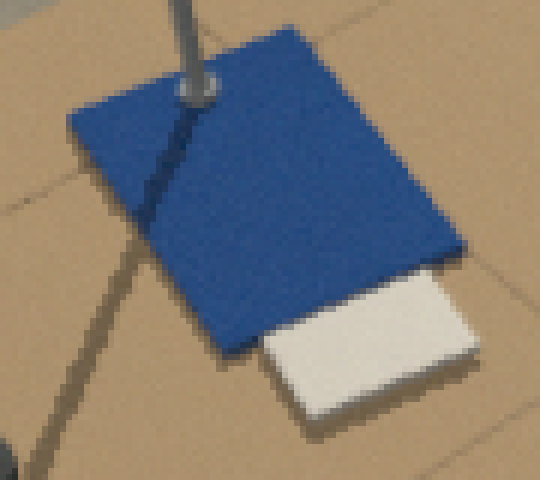

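The crops confirm it. The small lifter (black handle about 108 mm long) is in the white rest. The big one with brass rivets lies on the bench, and the purple rest is empty. Next I'll measure the poses.

```bash
cat > h.py <<'E'
import numpy as np,cv2
def load(n): return dict(np.load(n))
def ray(c,uv,z):
    uv=np.atleast_2d(np.array(uv,float));E=c['extrinsics'];R=E[:3,:3];o=-R.T@E[:3,3]
    d=np.c_[uv,np.ones(len(uv))]@np.linalg.inv(c['mtx']).T@R
    return o+d*((z-o[2])/d[:,2])[:,None]
def proj(c,P):
    P=np.atleast_2d(P);E=c['extrinsics'];q=P@E[:3,:3].T+E[:3,3];q=q@c['mtx'].T;return q[:,:2]/q[:,2:]
def dep(c,mask):
    v,u=np.nonzero(mask&(c['depth']>0));d=c['depth'][v,u];E=c['extrinsics']
    p=np.c_[u,v,np.ones(len(u))]@np.linalg.inv(c['mtx']).T*d[:,None]
    return (p-E[:3,3])@E[:3,:3]
def masks(c):
    h=cv2.cvtColor(c['img'],cv2.COLOR_BGR2HSV);H,S,V=[h[...,i].astype(int) for i in range(3)]
    return dict(blue=(H>100)&(H<125)&(S>120)&(V>60),white=(S<45)&(V>150),grey=(S<45)&(V>110),black=(V<50))
def big(m,roi):
    k=np.zeros(m.shape,np.uint8);u0,v0,u1,v1=roi;k[v0:v1,u0:u1]=m[v0:v1,u0:u1]
    n,l,s,_=cv2.connectedComponentsWithStats(k);i=1+np.argmax(s[1:,4]);return l==i
def rect(m):
    c,_=cv2.findContours(m.astype(np.uint8),0,1);r=cv2.minAreaRect(np.vstack(c));return cv2.boxPoints(r),r
E
python3 - <<'E'
from h import *
np.set_printoptions(precision=4,suppress=True)
rois={'top':dict(blue=(250,75,320,160),white=(250,140,300,180),black=(390,175,412,225),blade=(385,155,412,183)),
'side':dict(blue=(200,160,280,225),white=(230,195,280,235),black=(360,155,395,185),blade=(340,155,366,180))}
for n in rois:
    c=load(n+'0.npz');m=masks(c);r=rois[n]
    for k,z in(('blue',.008),('white',.0095),('black',.078)):
        M=big(m[k],r[k]);
        cs,_=cv2.findContours(M.astype(np.uint8),0,1);pts=np.vstack(cs)[:,0]
        W=ray(c,pts,z)
        rr=cv2.minAreaRect((W[:,:2]*1000).astype(np.float32));P=dep(c,M)
        print(n,k,M.sum(),'ctr',rr[0],'size',rr[1],'ang',rr[2],'depth z',np.median(P[:,2]),P[:,2].std())
        print(cv2.boxPoints(rr))
    hsv=cv2.cvtColor(c['img'],cv2.COLOR_BGR2HSV).astype(int)
    u0,v0,u1,v1=r['blade']
    print(hsv[v0+4:v1:5,u0:u1:3].tolist() if 0 else '')
    B=big((hsv[...,1]<50)&(hsv[...,2]>95),r['blade']);P=dep(c,B);print('blade',B.sum(),P.min(0),P.max(0))
    A=np.c_[P[:,:2],np.ones(len(P))];x=np.linalg.lstsq(A,P[:,2],rcond=None)[0];print('plane',x,'res',np.std(A@x-P[:,2]),P.mean(0))
E
```

```text
top blue 2465 ctr (768.6296997070312, 50.92341232299805) size (135.3949737548828, 204.86032104492188) ang 80.06898498535156 depth z 0.008453408118477586 0.0027914034443873945
[[656.0591   1.9056]
 [857.8497 -33.425 ]
 [881.2003  99.9412]
 [679.4097 135.2719]]
top white 569 ctr (632.11083984375, 79.46923828125) size (94.25878143310547, 61.32156753540039) ang 78.26296997070312 depth z 0.010124298704220663 0.0029934061435593256
[[592.504   39.5623]
 [652.5435  27.0882]
 [671.7177 119.3762]
 [611.6782 131.8503]]
top black 136 ctr (478.9147644042969, -290.7606201171875) size (12.151983261108398, 103.05819702148438) ang 81.88572692871094 depth z 0.07884263331541502 0.0024796613688126664
[[ 427.0439 -289.5026]
 [ 529.0704 -304.049 ]
 [ 530.7856 -292.0187]
 [ 428.7592 -277.4722]]

blade 274 [ 0.5347 -0.3337 -0.002 ] [ 0.6126 -0.2844  0.0809]
plane [-0.1598  0.0314  0.1253] res 0.006962430140356111 [ 0.5796 -0.3057  0.0231]
side blue 1862 ctr (769.1858520507812, 53.104949951171875) size (138.78976440429688, 212.9669189453125) ang 79.87548065185547 depth z 0.008176019161093992 0.002001299852365024
[[652.1617   3.5092]
 [861.8124 -33.9278]
 [886.21   102.7007]
 [676.5593 140.1377]]
side white 467 ctr (632.6582641601562, 81.77507019042969) size (95.14366149902344, 61.745296478271484) ang 78.4363021850586 depth z 0.00983623880766605 0.0020724110939171485
[[592.8761  41.3575]
 [653.3682  28.9802]
 [672.4404 122.1927]
 [611.9484 134.5699]]
side black 146 ctr (474.45526123046875, -284.1014404296875) size (23.065290451049805, 112.48405456542969) ang 81.62677001953125 depth z 0.07683011267222643 0.00457897647449021
[[ 417.1334 -287.3211]
 [ 528.4184 -303.7011]
 [ 531.7772 -280.8817]
 [ 420.4921 -264.5017]]

blade 207 [ 0.5215 -0.346  -0.0018] [ 0.632  -0.2725  0.0793]
plane [-0.2171  0.0528  0.1646] res 0.014053034230451662 [ 0.5646 -0.2961  0.0264]
```

Run:
```python
from h import *
np.set_printoptions(precision=4,suppress=True)
o=np.array([.4849,-.2916]);a=np.deg2rad(-8.1);ex=np.array([np.cos(a),np.sin(a)]);ey=np.array([-ex[1],ex[0]])
for n in('top','side'):
    c=load(n+'0.npz');P=dep(c,np.ones((400,640),bool))
    x=(P[:,:2]-o)@ex;y=(P[:,:2]-o)@ey
    k=(x>40)&0 if 0 else (x>.0)&(x<.15)&(abs(y)<.03)&(P[:,2]>.008)&(P[:,2]<.09)
    xs,ys,zs=x[k],y[k],P[k,2]
    for lo in np.arange(0,.145,.008):
        j=(xs>lo)&(xs<=lo+.008);
        if j.sum(): print(n,'%.3f'%lo,j.sum(),'y',np.percentile(ys[j],[3,50,97]),'z',np.percentile(zs[j],[10,50,90]))
    j=(xs>.066)&(xs<.128)&(zs<.05);A=np.c_[xs[j]-.13,np.ones(j.sum())];s,r=np.linalg.lstsq(A,zs[j],rcond=None)[:2];print('fit',s,np.sqrt(r/j.sum()),'ymean',ys[j].mean())
```

```text
top 0.000 20 y [-0.0133  0.0008  0.0214] z [0.0083 0.0783 0.0817]
top 0.008 22 y [-0.0249 -0.0002  0.0231] z [0.0089 0.0763 0.0808]
top 0.016 21 y [-0.0259  0.002   0.0202] z [0.01   0.0768 0.0819]
top 0.024 25 y [-0.0225  0.0013  0.0241] z [0.0085 0.0756 0.0801]
top 0.032 68 y [-0.0176  0.0047  0.0168] z [0.0117 0.0532 0.0798]
top 0.040 29 y [-0.0228  0.0028  0.0186] z [0.0095 0.0752 0.081 ]
top 0.048 10 y [-0.0198  0.0041  0.0241] z [0.0086 0.0676 0.079 ]
top 0.056 9 y [-0.0196  0.0077  0.0151] z [0.0236 0.0264 0.0354]
top 0.064 28 y [-0.0199  0.0015  0.0166] z [0.0215 0.0246 0.028 ]
top 0.072 34 y [-0.0188 -0.0005  0.0175] z [0.0221 0.0248 0.0281]
top 0.080 30 y [-0.0163  0.0003  0.0185] z [0.0207 0.0229 0.0261]
top 0.088 33 y [-0.0202  0.0005  0.0169] z [0.0204 0.0226 0.0257]
top 0.096 31 y [-0.0194 -0.0039  0.017 ] z [0.0202 0.0224 0.0259]
top 0.104 32 y [-0.0185  0.0007  0.0177] z [0.0194 0.0227 0.0259]
top 0.112 29 y [-0.0182 -0.0007  0.0179] z [0.0178 0.0203 0.0246]
top 0.120 36 y [-0.0178  0.      0.0185] z [0.018  0.0214 0.0238]
top 0.128 8 y [-0.0188 -0.0033  0.0158] z [0.
[... 568 characters left out ...]
046 0.0097 0.0194] z [0.0223 0.0266 0.0337]
side 0.064 8 y [0.0024 0.0117 0.0191] z [0.0225 0.0235 0.0256]
side 0.072 15 y [-0.0078  0.0071  0.0206] z [0.0219 0.0234 0.0264]
side 0.080 16 y [-0.0132  0.0044  0.0207] z [0.0224 0.0238 0.0251]
side 0.088 19 y [-0.0191 -0.0006  0.0219] z [0.0204 0.0228 0.0245]
side 0.096 17 y [-0.0161  0.0003  0.0197] z [0.0204 0.0227 0.0254]
side 0.104 19 y [-0.0152  0.0005  0.0186] z [0.0202 0.0221 0.0241]
side 0.112 16 y [-0.0167  0.0047  0.0189] z [0.0172 0.0206 0.0232]
side 0.120 14 y [-0.0172  0.0006  0.0182] z [0.0193 0.0209 0.0228]
side 0.128 6 y [-0.0153  0.0028  0.0192] z [0.0173 0.0197 0.0206]
fit [-0.0687  0.0203] [0.0018] ymean 0.0026858443821110305
```

```bash
cat >> h.py <<'E'
from scipy.spatial.transform import Rotation as Ro
LO=np.array([.4849,-.2916,.069]);LYAW=np.deg2rad(-8.1)
SO=np.array([.6655,.0701,0]);SYAW=np.deg2rad(-10.0)
TIP=np.array([.1273,0,-.0505])   # tip underside in lifter frame
S=1
def lrot(yaw,pitch):  # pitch>0: tip up
    return Ro.from_euler('z',yaw)*Ro.from_euler('y',-pitch)
def tool(R): 
    m=R.as_matrix();return Ro.from_matrix(np.c_[S*m[:,1],S*m[:,0],-m[:,2]])
def pose_origin(o,yaw,pitch):
    R=lrot(yaw,pitch);return o+R.apply([0,0,-.019]),tool(R).as_rotvec()
def pose_tip(t,yaw,pitch,tip=None):
    R=lrot(yaw,pitch);return pose_origin(t-R.apply(TIP if tip is None else tip),yaw,pitch)
def stand(x,y,z):
    return SO+Ro.from_euler('z',SYAW).apply([x,y,z])
E
python3 - <<'E'
from cell import manip
import h;from h import *
np.set_printoptions(precision=3,suppress=True)
for s in(1,-1):
    h.S=s;print('S',s)
    for nm,p in [('above',pose_origin(LO+[0,0,.12],LYAW,0)),('grasp',pose_origin(LO,LYAW,0)),
      ('pre',pose_tip(stand(-.1,.0046,.1),SYAW,.035)),('ins',pose_tip(stand(-.06,.0046,.001),SYAW,.035)),
      ('top',pose_tip(stand(0,.0046,.06),SYAW,-.2)),('end',pose_tip(stand(.03,.0046,.06),SYAW,-.2)),('end2',pose_tip(stand(.03,.0046,.06),SYAW,-.5))]:
        print(nm,p[0],p[1],manip.solve_ik(*p))
E
```

```text
S 1
above [ 0.485 -0.292  0.17 ] [2.373 2.059 0.   ] [-0.255  0.328 -0.217  0.    -1.025 -1.457]
grasp [ 0.485 -0.292  0.05 ] [2.373 2.059 0.   ] [-0.255  0.468 -0.351  0.    -0.751 -1.457]
pre [0.441 0.114 0.127] [2.386 2.002 0.035] [ 0.629  0.184 -0.563  0.035 -0.799 -2.399]
ins [0.481 0.107 0.028] [2.386 2.002 0.035] [ 0.565  0.394 -0.592  0.044 -0.559 -2.348]
top [0.55  0.095 0.116] [-2.285 -1.917  0.192] [ 0.399  0.465 -0.12  -0.118 -1.156 -2.087]
end [0.579 0.09  0.116] [-2.285 -1.917  0.192] [ 0.373  0.509 -0.047 -0.112 -1.189 -2.067]
end2 [0.601 0.086 0.149] [-2.087 -1.751  0.447] [ 0.291  0.671  0.298 -0.218 -1.651 -2.004]
S -1
above [ 0.485 -0.292  0.17 ] [ 2.059 -2.373 -0.   ] [-0.255  0.328 -0.217  0.    -1.025  1.685]
grasp [ 0.485 -0.292  0.05 ] [ 2.059 -2.373 -0.   ] [-0.255  0.468 -0.351  0.    -0.751  1.685]
pre [0.441 0.114 0.127] [-2.005  2.389 -0.042] [ 0.629  0.184 -0.563  0.035 -0.799  0.743]
ins [0.481 0.107 0.028] [-2.005  2.389 -0.042] [ 0.565  0.394 -0.592  0.044 -0.559  0.794]
top [0.55  0.095 0.116] [ 1.931 -2.301 -0.231] [ 0.399  0.465 -0.12  -0.118 -1.156  1.054]
end [0.579 0.09  0.116] [ 1.931 -2.301 -0.231] [ 0.373  0.509 -0.047 -0.112 -1.189  1.074]
end2 [0.601 0.086 0.149] [ 1.78  -2.122 -0.542] [ 0.291  0.671  0.298 -0.218 -1.651  1.138]
```

Run:
```python
from cell import manip,jaws,imaging
from h import *
np.set_printoptions(precision=4,suppress=True)
def st(l): s=manip.sense();print(l,'%.2f'%s['clock'],s['tcp_pos'],s['ft_force'],s['ft_torque'],s['gripper_width'])
jaws.move_gripper(.06)
manip.move_to(*pose_origin(LO+[0,0,.12],LYAW,0));st('above')
c=imaging.camera('top');cv2.imwrite('pics/t1.png',c['img']);c=imaging.camera('side');cv2.imwrite('pics/s1.png',c['img'])
manip.move_straight(pose_origin(LO,LYAW,0)[0],rate=.1);st('down')
jaws.move_gripper(.0,30);st('grip')
c=imaging.camera('side');cv2.imwrite('pics/s2.png',cv2.resize(c['img'][100:230,320:520],None,fx=4,fy=4))
manip.move_straight(pose_origin(LO+[0,0,.06],LYAW,0)[0],rate=.1);st('up')
for i in range(3): manip.pause(.1);st('')
c=imaging.camera('side');cv2.imwrite('pics/s3.png',cv2.resize(c['img'][80:230,320:520],None,fx=4,fy=4))
```

```text
above 2.23 [ 0.4848 -0.2921  0.1702] [-0.0884  0.3347 -0.2658] [-0.0095 -0.0097  0.002 ] 0.05990844053820523
down 3.68 [ 0.4854 -0.2918  0.0507] [-0.5494 -0.6026  0.116 ] [ 0.0092 -0.0074 -0.0083] 0.0597216362588868
grip 4.52 [ 0.4849 -0.2916  0.05  ] [ 0.4776 -0.0759 -0.6481] [-0.0079  0.0003 -0.0106] 0.013461281608016282
up 5.32 [ 0.4843 -0.2913  0.1094] [-0.4245 -0.1355 -1.5987] [-0.041   0.0234 -0.0108] 0.013459377953360156
 5.42 [ 0.4842 -0.2913  0.109 ] [ 0.2557  0.0678 -0.6733] [-0.0408 -0.0337 -0.0302] 0.013889834433364563
 5.52 [ 0.4844 -0.2914  0.1091] [-0.0699 -0.7655 -2.0358] [-0.057  -0.051  -0.0246] 0.013709656425977192
 5.62 [ 0.4846 -0.2915  0.1094] [ 0.2885 -0.4195 -1.2924] [-0.0459 -0.0003 -0.0304] 0.013974505243888423
```

View pics/s3.png

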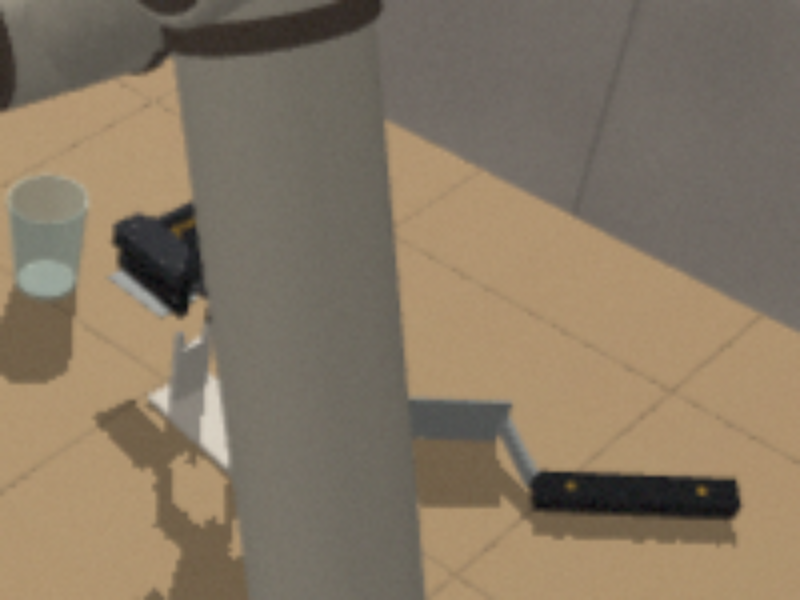

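The side view shows the lifter held by the handle and clear of the rest, with its blade at (140,295) in the crop. Next I go to the pre-insertion pose, then do the bench touch.

```bash
cat >> h.py <<'E'
def avg(manip,n=10,dt=.02):
    F=[];P=[];T=[]
    for i in range(n):
        s=manip.sense();F.append(s['ft_force']);P.append(s['tcp_pos']);T.append(s['ft_torque']);manip.pause(dt)
    return np.mean(F,0),np.mean(P,0),np.mean(T,0)
def save(imaging,tag):
    for n in('top','side'):
        c=imaging.camera(n);cv2.imwrite(f'pics/{n}{tag}.png',c['img']);np.savez(f'{n}{tag}.npz',**c)
E
python3 - <<'E'
from cell import manip,jaws,imaging
from h import *
np.set_printoptions(precision=4,suppress=True)
a=[manip.sense()['ft_force'] for i in range(3)];print(a,manip.sense()['clock'])
manip.move_straight(pose_origin(LO+[0,0,.11],LYAW,0)[0],rate=.15)
manip.move_to(*pose_tip(stand(-.095,.0046,.06),SYAW,.035))
manip.move_straight(pose_tip(stand(-.095,.0046,.010),SYAW,.035)[0],rate=.1)
print(*avg(manip),manip.sense()['clock'])
save(imaging,'2')
for n,r in(('top',(120,200,230,330)),('side',(160,260,180,320))):
    i=cv2.imread(f'pics/{n}2.png');cv2.imwrite(f'pics/{n}2c.png',cv2.resize(i[r[0]:r[1],r[2]:r[3]],None,fx=5,fy=5,interpolation=3))
E
```

```text
[array([ 0.1076, -0.6486, -1.2588]), array([ 0.1076, -0.6486, -1.2588]), array([ 0.1076, -0.6486, -1.2588])] 5.6667
[ 0.0896  0.0383 -1.2054] [0.447  0.1136 0.0376] [-0.0144  0.0763 -0.005 ] 8.4917
```

View pics/top2c.png

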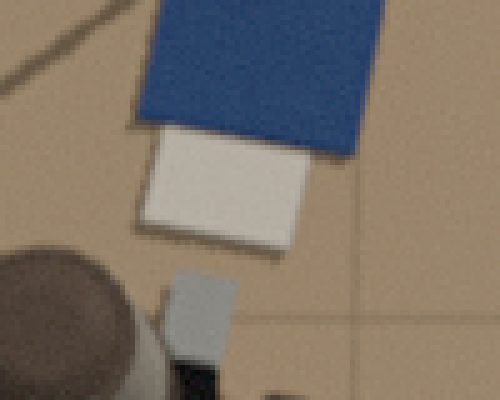

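View pics/side2c.png

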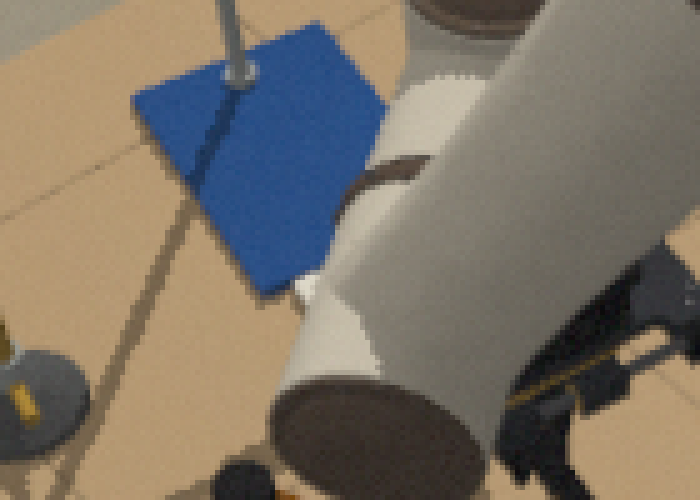

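View pics/top2.png

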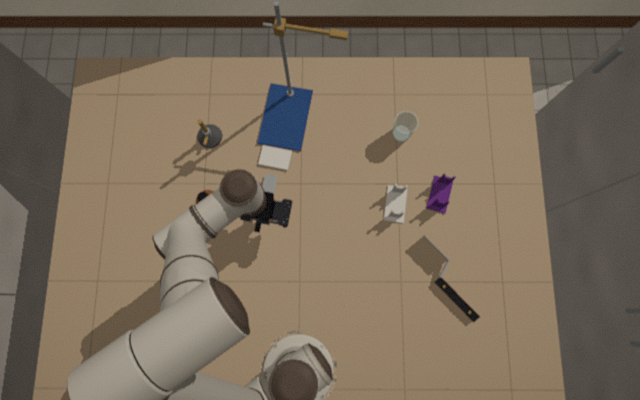

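Run:
```python
from h import *
np.set_printoptions(precision=4,suppress=True)
c=load('top2.npz');E=c['extrinsics']
def pt(u,v):
    d=np.median(c['depth'][v-2:v+3,u-2:u+3]);return (np.linalg.inv(c['mtx'])@[u,v,1]*d-E[:3,3])@E[:3,:3]
for uv in((240,190),(207,200),(228,190),(245,178),(212,205)):print(uv,pt(*uv))
# blade & plate in stand frame
hsv=cv2.cvtColor(c['img'],cv2.COLOR_BGR2HSV).astype(int)
R=Ro.from_euler('z',-SYAW)
P=dep(c,np.ones((400,640),bool));L=R.apply(P-SO)
k=(L[:,0]>-.16)&(L[:,0]<-.088)&(abs(L[:,1]-.0046)<.022)&(L[:,2]>.006)&(L[:,2]<.03)
x=L[k,0];z=L[k,2];A=np.c_[x+.095,np.ones(k.sum())];print('blade fit slope,z at tip',np.linalg.lstsq(A,z,rcond=None)[0],k.sum(),x.max(),np.percentile(L[k,1],[2,50,98]))
m=(hsv[...,1]<50)&(hsv[...,2]>95)
B=big(m,(255,172,285,194));cs,_=cv2.findContours(B.astype(np.uint8),0,1)
W=R.apply(ray(c,np.vstack(cs)[:,0],.011)-SO);print('blade contour',W.min(0),W.max(0),B.sum())
Pm=big(masks(c)['white'],(250,140,300,172));cs,_=cv2.findContours(Pm.astype(np.uint8),0,1)
W=R.apply(ray(c,np.vstack(cs)[:,0],.0095)-SO);r=cv2.minAreaRect((W[:,:2]*1000).astype(np.float32));print('plate',r)
```

```text
(240, 190) [0.4243 0.108  0.4058]
(207, 200) [0.409  0.1858 0.3762]
(228, 190) [0.4244 0.134  0.4053]
(245, 178) [0.4511 0.0983 0.4056]
(212, 205) [0.3966 0.1727 0.3815]
blade fit slope,z at tip [-0.0421  0.013 ] 218 -0.08970547430679505 [-0.0152  0.0034  0.0233]
blade contour [-0.1588 -0.0162  0.011 ] [-0.0919  0.0416  0.011 ] 285
plate ((-34.836212158203125, 3.6320648193359375), (94.96690368652344, 62.506465911865234), 88.72863006591797)
```

The arm's wrist is about 0.38 m up, well clear of the bottle. The blade sits in front of the plate, tip at px (269,176). Now a light touch-down on the bench.

Run:
```python
from cell import manip,jaws,imaging
from h import *
np.set_printoptions(precision=3,suppress=True)
F0,_,T0=avg(manip,12,.02)
z=.010
for i in range(24):
    z-=.001 if z>.0035 else .0005
    manip.move_straight(pose_tip(stand(-.095,.0046,z),SYAW,.035)[0],rate=.05)
    F,P,T=avg(manip,8,.015);print('%.4f'%z,F-F0,T-T0,P)
    if F[2]-F0[2]>.7: break
print(manip.sense()['clock'])
```

```text
0.0090 [ 0.102  0.173 -0.02 ] [-0.     0.015 -0.009] [0.446 0.113 0.036]
0.0080 [ 0.377  0.233 -0.061] [-0.023 -0.008  0.   ] [0.446 0.113 0.035]
0.0070 [ 0.147  0.089 -0.295] [-0.017  0.002  0.002] [0.446 0.113 0.034]
0.0060 [ 0.022  0.309 -0.165] [-0.001  0.008 -0.018] [0.446 0.113 0.033]
0.0050 [ 0.438  0.05  -0.166] [-0.015 -0.005 -0.018] [0.446 0.113 0.032]
0.0040 [ 0.243  0.243 -0.054] [-0.009  0.014 -0.003] [0.446 0.113 0.031]
0.0030 [ 0.227  0.667 -0.35 ] [-0.02   0.006  0.008] [0.446 0.113 0.03 ]
0.0025 [ 0.218  0.086 -0.054] [ 0.002 -0.004  0.013] [0.446 0.113 0.03 ]
0.0020 [-0.121  0.002  0.183] [ 0.001  0.018 -0.013] [0.446 0.113 0.029]
0.0015 [-0.138 -0.04   0.078] [-0.013  0.006  0.004] [0.446 0.113 0.029]
0.0010 [-0.132  0.2   -0.157] [0.003 0.01  0.006] [0.446 0.113 0.028]
0.0005 [0.149 0.389 0.115] [-0.01  -0.     0.002] [0.446 0.113 0.028]
0.0000 [ 0.014 -0.173 -0.087] [-0.004 -0.041 -0.004] [0.446 0.113 0.027]
-0.0005 [-0.095  0.331  1.007] [-0.019 -0.035 -0.012] [0.446 0.113 0.027]
14.1583
```

Run:
```python
from cell import manip,jaws,imaging
from h import *
np.set_printoptions(precision=3,suppress=True)
Z=.0007
manip.move_straight(pose_tip(stand(-.095,.0046,Z),SYAW,.035)[0],rate=.05)
manip.move_straight(pose_tip(stand(-.070,.0046,Z),SYAW,.035)[0],rate=.04)
F0,_,T0=avg(manip,12,.02)
ex=Ro.from_euler('z',SYAW).apply([1,0,0])
x=-.070
while x<-.0515:
    x+=.002 if x<-.0605 else .001
    manip.move_straight(pose_tip(stand(x,.0046,Z),SYAW,.035)[0],rate=.04)
    F,P,T=avg(manip,8,.015);d=F-F0;print('%.4f'%x,'along',round(d@ex,2),'z',round(d[2],2),T-T0)
    if d@ex<-1.2: break
print(manip.sense()['clock'])
save(imaging,'3')
i=cv2.imread('pics/top3.png');cv2.imwrite('pics/top3c.png',cv2.resize(i[120:200,240:330],None,fx=6,fy=6,interpolation=3))
```

```text
-0.0680 along -0.01 z -0.18 [0.01  0.002 0.03 ]
-0.0660 along 0.01 z -0.18 [ 0.003  0.009 -0.005]
-0.0640 along 0.13 z -0.17 [ 0.009  0.003 -0.004]
-0.0620 along -0.17 z 0.16 [ 0.014 -0.008  0.003]
-0.0600 along 0.16 z -0.02 [0.004 0.01  0.003]
-0.0590 along 0.17 z 0.18 [ 0.008 -0.01   0.008]
-0.0580 along 0.14 z -0.42 [-0.001 -0.028  0.036]
-0.0570 along -0.19 z -0.08 [ 0.028 -0.008 -0.009]
-0.0560 along -0.13 z 0.29 [ 0.013  0.01  -0.008]
-0.0550 along -0.44 z 0.22 [0.018 0.142 0.013]
-0.0540 along -5.0 z 1.65 [0.374 1.348 0.042]
19.6
```

View pics/top3c.png

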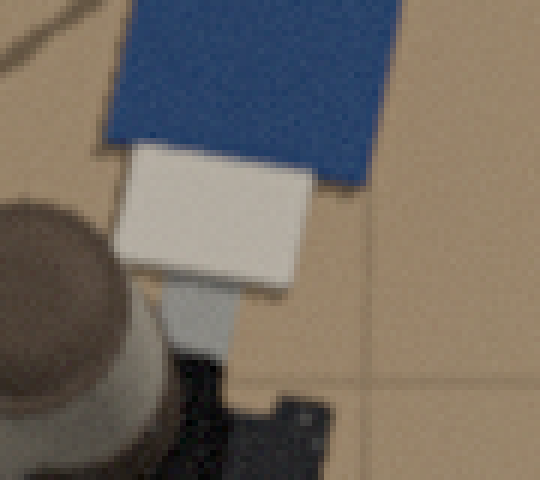

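The top view shows the blade under the near lip at crop (200,285). Wall contact came at x = -55 mm as predicted, but the last step read 5 N along the blade. I'll back off and check, then lift along the arc.

```bash
cat >> h.py <<'E'
def arc(th,r=.0575):
    """tip-underside target (stand frame x,z) for plate angle th"""
    t=min(th,np.pi/2);c,s=np.cos(t),np.sin(t)
    if th<=np.pi/2: x=-.006*s-r*c; z=max(.0035*c-.007*s,0)+r*s
    else:
        f=th-np.pi/2; x=(r-.008)*np.sin(f)-.006*np.cos(f); z=.008+(r-.008)*np.cos(f)+.006*np.sin(f)
    pitch=.035-.265*min(th/(np.pi/2),1)
    return x,z-.0016,pitch
E
python3 - <<'E'
from cell import manip,jaws,imaging
from h import *
np.set_printoptions(precision=3,suppress=True)
ex=Ro.from_euler('z',SYAW).apply([1,0,0])
manip.move_straight(pose_tip(stand(-.0575,.0046,.0007),SYAW,.035)[0],rate=.04)
F0,_,T0=avg(manip,12,.015);print(F0)
for deg in (0,3,6,9,12,16,20,25,30):
    x,z,p=arc(np.deg2rad(deg))
    pos,rot=pose_tip(stand(x,.0046,z),SYAW,p)
    manip.move_straight(pos,rot,rate=.03)
    F,P,T=avg(manip,5,.015);d=F-F0;print(deg,'along',round(d@ex,2),'z',round(d[2],2),(T-T0))
    if abs(d@ex)>2 or abs(d[2])>2: print('STOP');break
print(manip.sense()['clock'])
save(imaging,'4')
i=cv2.imread('pics/top4.png');cv2.imwrite('pics/top4c.png',cv2.resize(i[120:200,240:330],None,fx=6,fy=6,interpolation=3))
E
```

```text
[ 0.07   0.048 -0.953]
0 along -0.43 z -0.48 [-0.023  0.006 -0.01 ]
3 along -0.04 z -0.31 [-0.003 -0.033  0.003]
6 along 0.0 z -0.36 [ 0.005 -0.055 -0.011]
9 along 0.14 z -0.04 [-0.011 -0.052 -0.005]
12 along -0.27 z -0.49 [-0.004 -0.067  0.025]
16 along 0.01 z -0.54 [-0.014 -0.087 -0.022]
20 along -0.35 z -0.85 [-0.019 -0.126  0.011]
25 along -0.51 z -0.45 [-0.008 -0.129  0.005]
30 along -0.1 z -0.22 [-0.025 -0.157 -0.006]
23.6083
```

View pics/top4c.png

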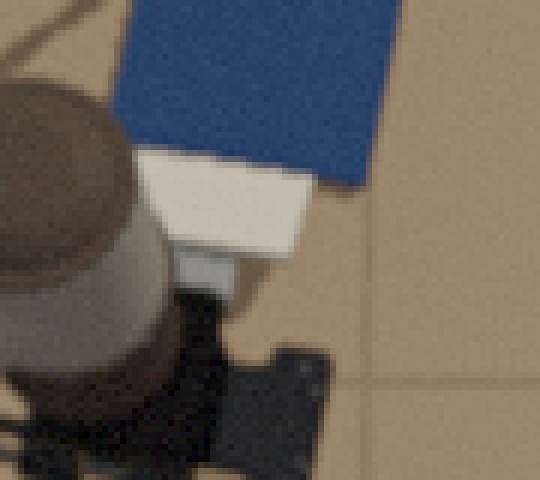

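The plate is tilted up about 30°, with its far edge against the base and the blade under its lip at crop (205,255). I'll continue.

Run:
```python
from cell import manip,jaws,imaging
from h import *
np.set_printoptions(precision=3,suppress=True)
ex=Ro.from_euler('z',SYAW).apply([1,0,0]);F0=np.array([.07,.05,-1.2])
for deg in range(35,86,5):
    x,z,p=arc(np.deg2rad(deg))
    pos,rot=pose_tip(stand(x,.0046,z),SYAW,p)
    manip.move_straight(pos,rot,rate=.03)
    F,P,T=avg(manip,5,.015);d=F-F0;print(deg,'along',round(d@ex,2),'z',round(d[2],2),T)
    if abs(d@ex)>2 or abs(d[2])>2: print('STOP');break
print(manip.sense()['clock'])
save(imaging,'5')
i=cv2.imread('pics/top5.png');cv2.imwrite('pics/top5c.png',cv2.resize(i[120:200,240:330],None,fx=6,fy=6,interpolation=3))
```

```text
35 along 0.18 z -0.43 [-0.031 -0.126  0.02 ]
40 along -0.46 z -0.14 [-0.015 -0.154 -0.01 ]
45 along -0.26 z -0.3 [-0.061 -0.162  0.003]
50 along 0.18 z 0.2 [-0.048 -0.21   0.018]
55 along -0.15 z -0.08 [-0.088 -0.257 -0.002]
60 along -0.0 z 0.61 [-0.06  -0.287  0.021]
65 along -0.08 z 0.07 [-0.059 -0.344 -0.013]
70 along -0.45 z -0.32 [-0.1   -0.372  0.008]
75 along -0.48 z -0.16 [-0.103 -0.39  -0.016]
80 along 0.06 z -0.35 [-0.103 -0.467 -0.004]
85 along -0.18 z 0.25 [-0.098 -0.518  0.01 ]
28.65
```

View pics/top5c.png

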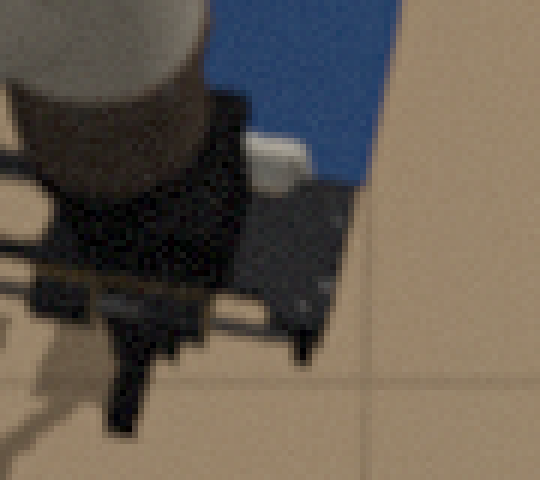

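The plate is nearly upright at crop (280,160). Checking the side view before tipping it over.

Run:
```python
import cv2
i=cv2.imread('pics/side5.png');cv2.imwrite('pics/side5c.png',cv2.resize(i[140:260,180:320],None,fx=5,fy=5,interpolation=3))
```

```text
(no output)
```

View pics/side5c.png

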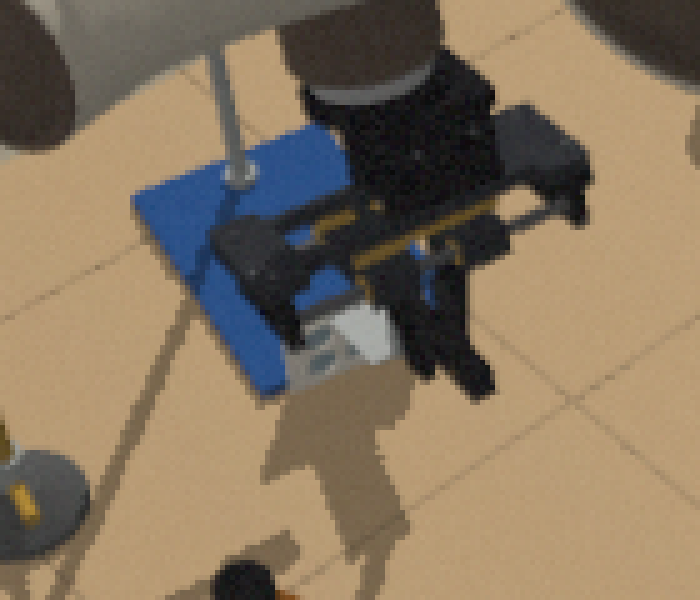

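The plate stands upright with its wells facing the robot at crop (320,345). Tipping it over.

Run:
```python
from cell import manip,jaws,imaging
from h import *
np.set_printoptions(precision=3,suppress=True)
ex=Ro.from_euler('z',SYAW).apply([1,0,0]);F0=np.array([.07,.05,-1.2])
for deg in range(89,119,4):
    x,z,p=arc(np.deg2rad(deg))
    pos,rot=pose_tip(stand(x,.0046,z),SYAW,p)
    manip.move_straight(pos,rot,rate=.03)
    F,P,T=avg(manip,4,.015);d=F-F0;print(deg,'along',round(d@ex,2),'z',round(d[2],2),T)
    if abs(d@ex)>2.5 or abs(d[2])>2.5: print('STOP');break
print(manip.sense()['clock'])
save(imaging,'6')
i=cv2.imread('pics/top6.png');j=cv2.imread('pics/side6.png')
cv2.imwrite('pics/c6.png',np.hstack([cv2.resize(i[110:210,240:340],None,fx=4,fy=4,interpolation=3),cv2.resize(j[150:250,190:290],None,fx=4,fy=4,interpolation=3)]))
```

```text
89 along -0.08 z -0.04 [-0.108 -0.545 -0.011]
93 along -0.41 z 0.01 [-0.128 -0.527 -0.014]
97 along 0.15 z 0.14 [-0.11  -0.539  0.001]
101 along -0.19 z -0.07 [-0.124 -0.597  0.012]
105 along -0.3 z 0.12 [-0.133 -0.534 -0.029]
109 along -0.1 z -0.48 [-0.13  -0.551  0.   ]
113 along -0.44 z -0.05 [-0.128 -0.537  0.006]
117 along 0.05 z 0.43 [-0.105 -0.539 -0.012]
31.475
```

View pics/c6.png

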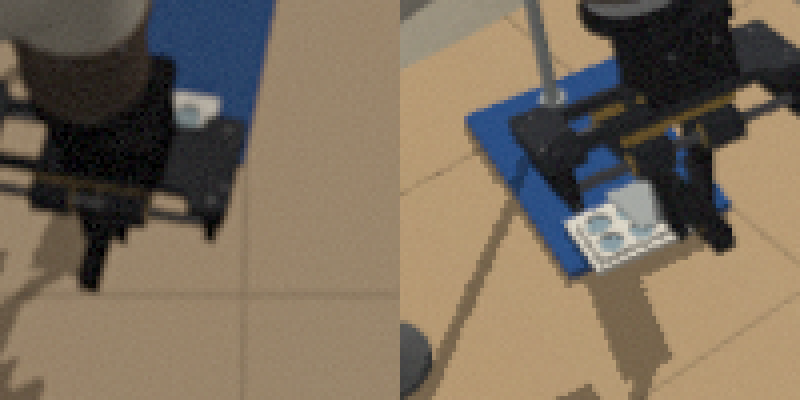

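The plate has fallen over onto the base with its wells up, at the right crop (620,235). I'll back the lifter off and check flatness and overhang.

Run:
```python
from cell import manip,jaws,imaging
from h import *
np.set_printoptions(precision=4,suppress=True)
x,z,p=arc(np.deg2rad(117))
pos,rot=pose_tip(stand(x,.0046,z+.02),SYAW,p);manip.move_straight(pos,rot,rate=.1)
pos,rot=pose_tip(stand(-.07,.0046,.08),SYAW,.0);manip.move_straight(pos,rot,rate=.15)
print(manip.sense()['clock']);save(imaging,'7')
i=cv2.imread('pics/top7.png');j=cv2.imread('pics/side7.png')
cv2.imwrite('pics/c7.png',np.hstack([cv2.resize(i[80:180,230:330],None,fx=4,fy=4,interpolation=3),cv2.resize(j[150:250,190:290],None,fx=4,fy=4,interpolation=3)]))
R=Ro.from_euler('z',-SYAW)
for n,roi in(('top',(255,110,305,165)),('side',(225,180,280,230))):
    c=load(n+'7.npz');Pm=big(masks(c)['white'],roi)
    Pm=cv2.morphologyEx(Pm.astype(np.uint8),cv2.MORPH_CLOSE,np.ones((5,5)))>0
    cs,_=cv2.findContours(Pm.astype(np.uint8),0,1)
    W=R.apply(ray(c,np.vstack(cs)[:,0],.014)-SO);r=cv2.minAreaRect((W[:,:2]*1000).astype(np.float32));print(n,r,Pm.sum())
    D=R.apply(dep(c,Pm)-SO);A=np.c_[D[:,:2],np.ones(len(D))];print('plane',np.linalg.lstsq(A,D[:,2],rcond=None)[0],np.median(D[:,2]))
```

```text
32.7417
top ((17.125539779663086, 3.46826171875), (61.367637634277344, 94.08856201171875), 0.11871155351400375) 526
plane [0.0012 0.0043 0.0158] 0.015946654930530515
side ((127.75994110107422, 16.820262908935547), (37.20332717895508, 70.32978820800781), 76.19642639160156) 124
plane [0.1023 0.0969 0.4788] 0.45945062350203636
```

View pics/c7.png

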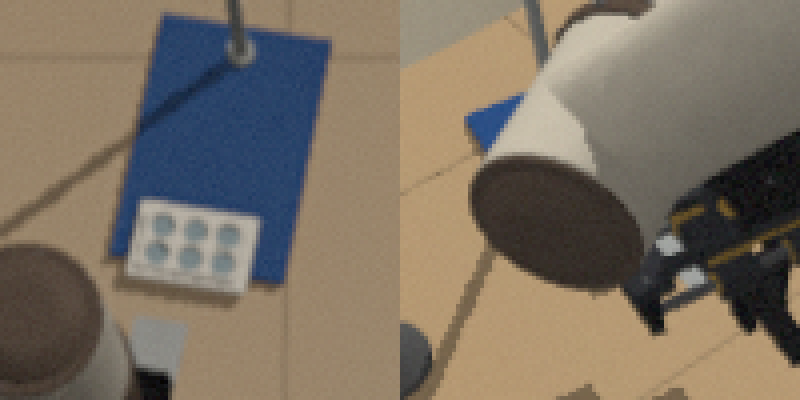

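In the top view the plate is flat (slope under 0.005) with all six wells up, but it overhangs the front edge by about 14 mm. I'll nudge it fully onto the base with the blade tip.

Run:
```python
from cell import manip,jaws,imaging
from h import *
np.set_printoptions(precision=4,suppress=True)
ex=Ro.from_euler('z',SYAW).apply([1,0,0])
Z=.0103;p=.02
manip.move_straight(*pose_tip(stand(-.045,.0036,.03),SYAW,p),rate=.12)
manip.move_straight(*pose_tip(stand(-.045,.0036,Z),SYAW,p),rate=.06)
manip.move_straight(*pose_tip(stand(-.018,.0036,Z),SYAW,p),rate=.06)
F0,_,_=avg(manip,8,.015)
x=-.018
while x<.0075:
    x+=.005;manip.move_straight(*pose_tip(stand(x,.0036,Z),SYAW,p),rate=.035)
    F,_,_=avg(manip,4,.015);d=F-F0;print('%.3f'%x,d@ex,d[2])
    if abs(d@ex)>2.5 or abs(d[2])>2.5: print('STOP');break
manip.move_straight(*pose_tip(stand(x-.02,.0036,Z+.002),SYAW,p),rate=.08)
manip.move_straight(*pose_tip(stand(-.08,.0036,.09),SYAW,p),rate=.15)
print(manip.sense()['clock']);save(imaging,'8')
i=cv2.imread('pics/top8.png')
cv2.imwrite('pics/c8.png',cv2.resize(i[80:180,230:330],None,fx=5,fy=5,interpolation=3))
R=Ro.from_euler('z',-SYAW)
c=load('top8.npz');Pm=big(masks(c)['white'],(255,100,305,165))
Pm=cv2.morphologyEx(Pm.astype(np.uint8),cv2.MORPH_CLOSE,np.ones((5,5)))>0
cs,_=cv2.findContours(Pm.astype(np.uint8),0,1)
W=R.apply(ray(c,np.vstack(cs)[:,0],.014)-SO);r=cv2.minAreaRect((W[:,:2]*1000).astype(np.float32));print(r,Pm.sum())
D=R.apply(dep(c,Pm)-SO);A=np.c_[D[:,:2],np.ones(len(D))];print('plane',np.linalg.lstsq(A,D[:,2],rcond=None)[0],np.median(D[:,2]))
# blade fit relative to TCP: tip check
L=R.apply(dep(c,np.ones((400,640),bool))-SO)
k=(L[:,0]>-.145)&(L[:,0]<-.083)&(abs(L[:,1]-.0036)<.018)&(L[:,2]>.07)&(L[:,2]<.12)
A=np.c_[L[k,0]+.08,np.ones(k.sum())];print('blade',np.linalg.lstsq(A,L[k,2],rcond=None)[0],k.sum())
# rest pose from clean view
m=masks(c)['white'];B=big(m,(380,178,412,228));cs,_=cv2.findContours(B.astype(np.uint8),0,1);W=ray(c,np.vstack(cs)[:,0],.005);print('rest',cv2.minAreaRect((W[:,:2]*1000).astype(np.float32)))
```

```text
-0.013 0.3444170394281375 0.7612183028633579
-0.008 -0.1138697951778344 0.1390719946403456
-0.003 0.5993843406981245 0.25902238390938614
0.002 0.14101815122188452 0.28286397614248027
0.007 -0.11888237365959746 -0.4858715257938606
0.012 0.2762775605030327 -0.2573354385020601
38.0917
((45.68095397949219, 5.561714172363281), (93.10151672363281, 61.296363830566406), 89.96833801269531) 498
plane [-0.0114  0.0085  0.0166] 0.016374473996642304
blade [-0.0371  0.0918] 152
rest ((482.42059326171875, -292.095947265625), (59.630096435546875, 105.03213500976562), 81.16555786132812)
```

View pics/c8.png

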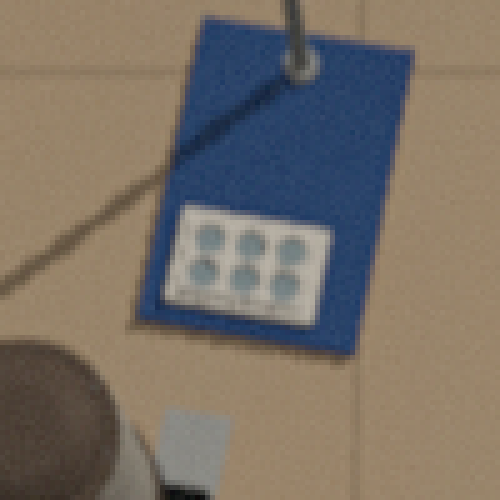

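The plate now lies flat and fully on the base with wells up, its front edge about 15 mm inside at crop (240,310). The lifter blade geometry is unchanged. Returning the lifter.

Run:
```python
from cell import manip,jaws,imaging
from h import *
np.set_printoptions(precision=4,suppress=True)
p,r=pose_tip(stand(-.08,.0036,.14),SYAW,.02);manip.move_straight(p,r,rate=.15)
manip.move_to(*pose_origin(LO+[0,0,.09],LYAW,0))
manip.move_straight(pose_origin(LO+[0,0,.012],LYAW,0)[0],rate=.1)
manip.pause(.2);F0,_,_=avg(manip,6)
manip.move_straight(pose_origin(LO+[0,0,.0005],LYAW,0)[0],rate=.03)
F,P,_=avg(manip,6);print(F-F0,P)
save(imaging,'9')
jaws.move_gripper(.05);manip.pause(.2)
manip.move_straight(pose_origin(LO+[0,0,.14],LYAW,0)[0],rate=.12)
manip.movej([-.888,.385,.008,0,-1.194,-.259])
print(manip.sense()['clock']);save(imaging,'10')
i=cv2.imread('pics/top10.png');j=cv2.imread('pics/side10.png')
cv2.imwrite('pics/c10.png',np.hstack([cv2.resize(i[140:240,360:460],None,fx=4,fy=4,interpolation=3),cv2.resize(j[120:220,330:430],None,fx=4,fy=4,interpolation=3)]))
c=load('top10.npz');M=big(masks(c)['black'],(390,175,412,225));cs,_=cv2.findContours(M.astype(np.uint8),0,1)
print(cv2.minAreaRect((ray(c,np.vstack(cs)[:,0],.078)[:,:2]*1000).astype(np.float32)),np.median(dep(c,M)[:,2]))
c=load('side10.npz');R=Ro.from_euler('z',-SYAW);Pm=cv2.morphologyEx(big(masks(c)['white'],(215,170,280,230)).astype(np.uint8),cv2.MORPH_CLOSE,np.ones((5,5)))
cs,_=cv2.findContours(Pm,0,1);print('plate side',cv2.minAreaRect((R.apply(ray(c,np.vstack(cs)[:,0],.014)-SO)[:,:2]*1000).astype(np.float32)))
```

```text
[-0.3761  0.0841 -0.6519] [ 0.4848 -0.2916  0.0502]
45.8917
((478.7705078125, -290.29888916015625), (12.030816078186035, 103.51997375488281), 81.54424285888672) 0.07872085218726319
plate side ((47.06842041015625, 7.0865325927734375), (94.10649871826172, 64.00891876220703), 89.92411041259766)
```

View pics/c10.png

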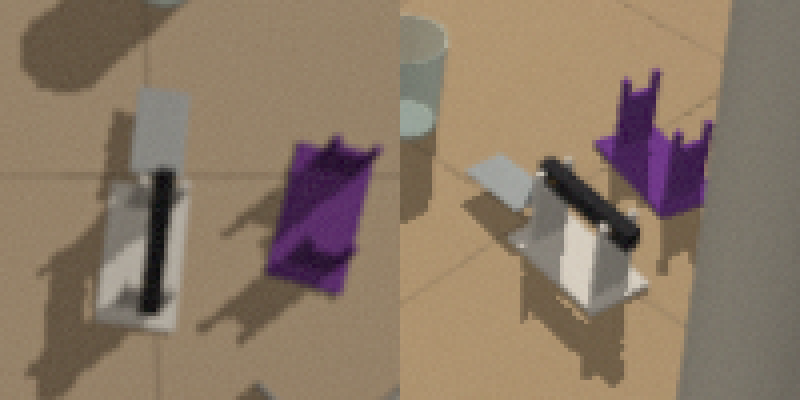

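View pics/side10.png

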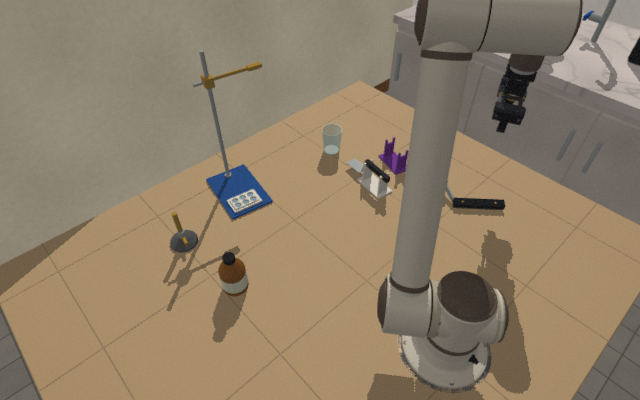

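The side view shows the lifter back in both notches at (376,170) and the plate wells-up on the base at (244,200). The bottle, burner and beaker are at their starting pixels, and the arm is clear.

Run:
```python
from cell import order,manip
order.finish_job();print(manip.sense()['clock'])
```

```text
the job is handed in; nothing more can be done
the job is handed in; nothing more can be done
```

The spot plate now lies flat on the blue base with its wells up, the lifter is back on the white rest, and the job was handed in at about 46 s.

**What I did:** I took the smaller lifter from the white rest and found the bench height with a light touch of its tip. I slid the blade under the plate's free edge, pushed the plate against the base, and tipped it up and over. It first landed overhanging the base's front edge by about 14 mm, so I nudged it fully onto the base with the blade tip. Then I laid the lifter back.

**Last checks:**
- **Plate:** its front edge is about 15 mm inside the base edge. Both camera views agree on its position to within about 2 mm.
- **Flatness:** the fitted slope was about 0.01 after the nudge, which is within the depth noise. The depth reading put the plate's top about 2 mm higher than expected for the slab face, partly because the raised well block is in it.
- **Lifter:** its handle is within about 0.5 mm of where it started, at the same height.
- **Other things:** the bottle, beaker, burner, purple rest and large lifter look unmoved by eye in the final pictures.

**One lapse:** when the plate met the base, one push step read about 5 N (averaged). That is close to the 6 N bending limit, and a brief peak could have been higher. A later check put the blade tip within about 0.2 mm of the expected height. The blade's slope was 0.037 where I expected 0.048, so I saw no sign of bending.

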